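Make up a drive kit and a cooling kit from the bench stock

TASK

Make up two parts kits in the shallow pocketed trays: the motor and the wheel go in the two-pocket tray, and the small fan, the heatsink and the control knob go in the three-pocket tray. Put one part in each pocket, in any order, each upright as it stands now and flat on the pocket floor. Leave the large fan and the open tube where they stand.

Things in the scene. Friction and masses are not known exactly. Their poses are not given: they have to be found in the camera images.
- tray_two: Shallow kit tray, white walls and grey floor, fixed to the bench, 141 mm long (its y axis) by 72 mm wide (its x axis) by 10 mm high, with two square pockets of 66 x 66 mm in a row along y, centred at y = -34.5 and +34.5 mm; walls and dividers 3 mm thick, pocket floor 3 mm above the bench. Origin: centre of its underside; z up. The shorter tray; may lie in front of or behind the other.
- tray_three: Shallow kit tray, white walls and grey floor, fixed to the bench, 210 mm long (its y axis) by 72 mm wide (its x axis) by 10 mm high, with three square pockets of 66 x 66 mm in a row along y, centred at y = -69, 0 and +69 mm; walls and dividers 3 mm thick, pocket floor 3 mm above the bench. Origin: centre of its underside; z up. The longer tray.
- motor: Small DC motor standing upright: bright steel can 36 mm in diameter, 50 mm tall, black at the bottom, with a small brass boss and a thin steel shaft sticking up from its top (64 mm tall in all). Stands on the bench at the start; origin: centre of its underside; z up. About 160 g.
- wheel: Solid black rubber wheel lying flat, 44 mm in diameter and 28 mm thick (30 mm with its hub), with a white hub on top. Stands on the bench at the start; origin: centre of its underside; z up. About 50 g.
- fan: The small square cooling fan lying flat, black frame 40 x 40 mm, 28 mm thick, grey blades on top. Sides along its x and y. Stands on the bench at the start; origin: centre of its underside; z up. About 50 g.
- heatsink: Bare aluminium heatsink 40 x 40 mm, 32 mm tall, with seven upright fins running along its y. Sides along its x and y. Stands on the bench at the start; origin: centre of its underside; z up. About 80 g.
- knob: Solid turned aluminium control knob, 40 mm in diameter, 28 mm tall (29 mm over the pointer), with a broad black pointer bar across its closed top. Stands on the bench at the start; origin: centre of its underside; z up. About 50 g.
- big_fan: The large square fan, as the small one but 60 x 60 mm and 25 mm thick. Belongs to no kit. Stands on the bench at the start; origin: centre of its underside; z up. 
- tube: Open aluminium spacer tube standing upright, 36 mm outside and 26 mm inside diameter, 28 mm tall; its hole shows from above. Belongs to no kit. Stands on the bench at the start; origin: centre of its underside; z up. 

How it is judged:
By the outcome, as a careful person would: the job done as asked, in the order asked, and still so for the second after the job is handed in, with the robot touching nothing.
It also fails if it takes over 115 s, if anything falls off the work surface, if the arm or the gripper's body presses on something with over 40 N, if the wrist force passes 120 N, or if a joint passes its speed limit or range.

ROBOT

A 6-joint arm with a two-finger parallel gripper is mounted at the origin on the work surface. World frame = base frame: x ahead of the robot, y to its left, z up, the work surface at z = 0. Lengths are in mm, angles in degrees, forces in N, time in s.
With the tool pointing down it reaches from about 350 to 725 mm from the base axis. Payload 6 kg.
Tool frame: the origin (TCP) lies between the finger pads; the fingertips stand nose_length ahead of it and the grasp point (between the pads) lies 2 mm behind it (nose_length is the distance from the TCP to the fingertips, in mm); z points along the fingers, y is the line along which they close (so a half turn about z gives the same grasp; the last joint's range is limited). The gripper opens to 85 mm and grips with 20 to 120 N. Pads are 22 mm wide; open, the fingers measure 114 mm over their backs; the gripper's body (76 mm by 85 mm) begins 54 mm behind the grasp point. The pads swing forward as they close: fully open they stand 13 mm farther back than shut.
Start: joints at [-49.578, 2.303, 4.859, 0, -92.561, -19.12], TCP at [217.984, -558.98, 248.261] pointing down, gripper open.
Joint ranges: [-146.85, 146.85], [-73.84, 115.35], [-62.03, 85.46], [-188.31, 113.3], [-161.28, -10.13], [-171.36, 171.36]. Speed limits (degrees/s): [147.25, 147.25, 172.46, 180, 180, 180].

INTERFACE

Orientations are given as a 3x3 rotation matrix whose columns are the frame's x, y, z axes.
In Python, from cell import * gives the robot as it stands.
- The arm moves only by the shell command python3 -m crank 'ROWS' [OPENING]. ROWS is JSON, a list that holds one entry, the list of rows, each a list of 6 numbers: the shift along the tool's x, y, z normalised to -1 to 1, where 1 is 60 mm, then the turn, a rotation vector about the tool's x, y, z normalised to -1 to 1, where 1 is 4 degrees. In form: [[[x, y, z, ax, ay, az], ...]]. A call has 1 to 20 rows; each row shifts and turns the commanded pose from where the row before left it, along the tool's axes as they then stand; what a row does not reach is not made up. A row lasts 1/8 s, in which the tool goes at most 62.5 mm and 10.7 degrees, less where a joint would pass 70% of its speed; a pose out of reach is approached as far as the arm can. A call with a number of a shift or a turn outside -1 to 1 is refused whole. A call with a gripper value outside its range is refused whole. OPENING is the opening, from 0 (shut) to 1 (fully open), set as the call begins (- or left out, the last holds). The fingers move at their own pace and stop on an object; the grip force is fixed at half the most. Time passes only in rows, so rows that do not move let the fingers close. It gives the time, the measured TCP pose, the force, the opening and the grip force at its end, in the units of the state.
- get_state(): the state, without advancing time (a new reading comes with each control period).
- camera(name): name is "scene" or "top" or "wrist"; returns the picture (384x512x3 uint8, red, green, blue); there is no depth.
- calibration(name): a dict with "K" (3x3 intrinsics, pixels), "D" ([k1, k2, p1, p2, k3] as OpenCV has them; the pictures are not rectified), "extrinsics" (4x4, takes a point from camera to world coordinates). Camera axes: x right, y down, z forward; pixel columns grow to the right and rows downward; lengths in mm; the calibration is good to about 2 mm. A picture is of the moment at which its call begins: read the wrist's pose just before it. calibration takes no time and is no camera call; for the wrist camera it gives the pose at the moment of the call.
- hand_in(): hands the job in; it is judged then, once.
Trained networks look in the newest picture that a camera, given by its name, has taken for a name from the list of things; names that differ only in an ending like _2 or _b are one class to them, and where a whole thing is asked for, a point or a joint stands for the part that bears it (a point fixed in the world has none). Each returns a list of dicts, best first, with "score" (0 to 1); they miss things now and then, are a little off and sometimes report something else, mostly with a low value. They report only what shows in the picture. A call takes as long as a camera call.
- spot_in(camera, query): "centre" ([x, y, z] in mm, in the coordinates of the camera as it stood for that picture, good to about 4 mm: the middle of the surface that is visible of it).
- tip_of(camera, query): "centre" ([x, y, z] in mm, in the coordinates of the camera as it stood for that picture, good to about 4 mm: a listed point, or the origin of a listed thing).
The state is a dict: "clock": time; "q": joint angles; "qvel": joint speeds; "effort": joint torques, N m; "ee_pos": TCP position; "ee_rot": TCP orientation; "wrist_force": force on the tool from outside, world axes, zero at the start; "wrist_torque": the same for the moment, N m; "grip_width": opening from 0.0 (shut) to 1.0 (fully open); "finger_force": force on a finger pad.
Only numpy, scipy, OpenCV 4.12 (cv2) and the standard library are available. Lean on these libraries where they do the work, as an engineer would, in place of code of your own. Each camera call takes 0.05 s, during which the arm holds its last target. There are 200 camera calls.

## Working session

There is one attempt and no reset: what is moved stays moved. The work goes in short steps, Python scripts to look and compute and a shell command to move; the robot and the scene stay as the last step left them, time stands still between calls to the robot, and variables do not carry over. Pictures are saved under pics/ and viewed, at most 14 in all, crops included, and the job is handed in when it is done.

```bash
ls; mkdir -p pics
python3 - <<'E'
from cell import *
import cv2,numpy as np
s=get_state();print(s)
for n in("top","scene"):
    im=camera(n);cv2.imwrite(f"pics/{n}0.png",im[:,:,::-1]);c=calibration(n);print(n,c)
E
```

```text
pics
{'clock': 0.0, 'q': array([-4.95790490e+01,  2.33965052e+00,  4.80170494e+00, -2.69514929e-02,
       -9.25612814e+01, -1.91220499e+01]), 'qvel': array([-0.03001203, -0.0670927 , -0.01748597, -0.16003472, -0.12738725,
       -0.01305498]), 'effort': array([ 3.12753118e-04, -3.68198884e+01,  3.47410226e+01,  6.93223402e+00,
       -5.43364775e-03, -3.26143613e-06]), 'ee_pos': array([ 217.93658578, -558.70038784,  247.26171487]), 'ee_rot': array([[-9.31690659e-01, -3.63251883e-01, -7.65170086e-04],
       [-3.63252668e-01,  9.31689253e-01,  1.62314932e-03],
       [ 1.23288699e-04,  1.79022314e-03, -9.99998390e-01]]), 'wrist_force': array([ 0.3528019 ,  0.17250327, -0.23125396]), 'wrist_torque': array([0.00533064, 0.0152141 , 0.00020382]), 'finger_force': 0.0, 'grip_width': 0.9978449013277665}
top {'K': array([[350.89194072,   0.        , 259.22322864],
       [  0.        , 350.89194072, 192.42971616],
       [  0.        ,   0.        ,   1.        ]]), 'D': array([-0.04660735,  0.        ,  0.        ,  0.        ,  0.        ]), 'extrinsics': array([[-1.93579046e-02, -9.910745
[... 204 characters left out ...]
8.74534275e+02],
       [ 0.00000000e+00,  0.00000000e+00,  0.00000000e+00,
         1.00000000e+00]])}
scene {'K': array([[408.19517489,   0.        , 257.00960057],
       [  0.        , 408.19517489, 185.67609655],
       [  0.        ,   0.        ,   1.        ]]), 'D': array([0.04265765, 0.        , 0.        , 0.        , 0.        ]), 'extrinsics': array([[-8.79665539e-01,  3.74915338e-01, -2.92620964e-01,
         9.01435191e+02],
       [ 4.75538211e-01,  6.84046448e-01, -5.53121927e-01,
         6.92444424e+02],
       [-7.20756322e-03, -6.25714748e-01, -7.80018657e-01,
         1.02464233e+03],
       [ 0.00000000e+00,  0.00000000e+00,  0.00000000e+00,
         1.00000000e+00]])}
```

View pics/top0.png

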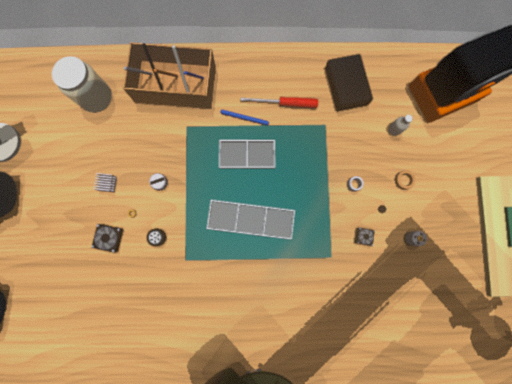

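View pics/scene0.png

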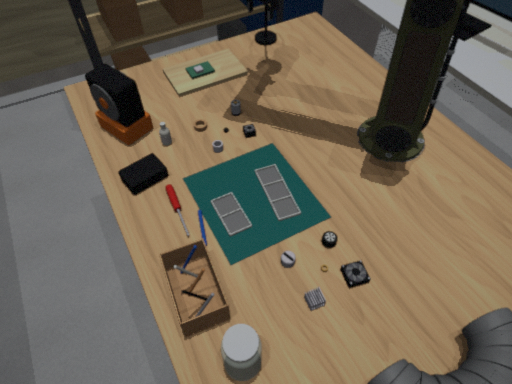

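```bash
cat > h.py <<'E'
from cell import *
import cv2,numpy as np
def px2w(n,uv,z):
    c=calibration(n);T=c["extrinsics"]
    p=cv2.undistortPoints(np.array(uv,float).reshape(-1,1,2),c["K"],c["D"]).reshape(-1,2)
    d=np.c_[p,np.ones(len(p))]@T[:3,:3].T;o=T[:3,3]
    return o+d*((z-o[2])/d[:,2])[:,None]
def w2px(n,P):
    c=calibration(n);E=np.linalg.inv(c["extrinsics"])
    r,_=cv2.Rodrigues(E[:3,:3])
    return cv2.projectPoints(np.array(P,float).reshape(-1,1,3),r,E[:3,3],c["K"],c["D"])[0].reshape(-1,2)
E
python3 - <<'E'
from h import *
np.set_printoptions(precision=1,suppress=True)
for q in "tray_two tray_three motor wheel fan heatsink knob big_fan tube".split():
    for cam in ("top","scene"):
        T=calibration(cam)["extrinsics"]
        for d in tip_of(cam,q)[:3]:
            p=T[:3,:3]@np.array(d["centre"])+T[:3,3];print(q,cam,round(d["score"],2),p,w2px(cam,p)[0])
E
```

```text
tray_two top 0.55 [638.3  22.4  -3. ] [247.5 154.5]
tray_two top 0.5 [432.7 367.2  -6.9] [110.6 237.7]
tray_two scene 0.75 [639.7  22.   -1.4] [230.4 213.6]
tray_three top 0.86 [472.5  18.8   0.6] [249.9 219.2]
tray_three scene 0.75 [473.1  13.4  -4.2] [276.2 191.5]
tray_three scene 0.53 [ 426.  -261.2   -2.9] [249.2 133.5]
motor top 0.61 [ 417.  -384.5    1.2] [410.9 238.2]
motor top 0.53 [569.7 376.4  -0.8] [107.9 183.1]
motor scene 0.54 [ 422.1 -380.6   -4.2] [235.4 113.8]
wheel top 0.67 [432.1 248.3  -1.6] [157.5 237.2]
wheel top 0.43 [ 554.2 -245.4    1.8] [353.6 185. ]
wheel scene 0.46 [435.  246.8  -1.5] [328.1 241.8]
fan top 0.74 [ 427.6 -260.7    2.7] [362.4 235. ]
fan scene 0.42 [ 427.1 -260.9   -4.7] [249. 134.]
heatsink top 0.9 [572.3 374.9   0.4] [108.4 182.1]
heatsink scene 0.86 [571.8 375.5  -1. ] [313.1 300.9]
heatsink scene 0.4 [472.8  12.3  -2. ] [276.1 190.8]
knob top 0.69 [569.5 245.1  -0.8] [159.7 182.3]
knob scene 0.73 [569.6 241.6  -2.6] [287.3 260.5]
big_fan top 0.72 [432.2 371.4  -3.7] [108.5 237.9]
big_fan scene 0.91 [433.1 367.   -0.8] [354.1 275. ]
tube top 0.72 [ 556.5 -242.4    1.3] [352.3 184.2]
tube scene 0.64 [ 556.1 -239.4   -3.2] [219. 150.]
```

The top view shows tray_two at (247,154), tray_three at (251,219), knob at (158,182), heatsink at (105,183), wheel at (156,237), big fan at (107,238), tube at (356,184), fan at (365,236) and motor at (415,238). The scene view agrees. Next I'll measure the trays and square parts, and look for the nose length.

Run:
```python
from h import *
import cell
print([n for n in dir(cell) if not n.startswith('_')], getattr(cell,'nose_length',None))
np.set_printoptions(precision=1,suppress=True)
im=cv2.imread("pics/top0.png")
# trays: non-green inside the mat
hsv=cv2.cvtColor(im,cv2.COLOR_BGR2HSV)
m=((hsv[:,:,1]<90)&(im.max(2)>70)).astype(np.uint8);m[:135]=0;m[250:]=0;m[:,:195]=0;m[:,318:]=0
m=cv2.morphologyEx(m,cv2.MORPH_CLOSE,np.ones((3,3)))
cs,_=cv2.findContours(m,cv2.RETR_EXTERNAL,cv2.CHAIN_APPROX_NONE)
for c in cs:
    if cv2.contourArea(c)<500:continue
    W=px2w("top",c.reshape(-1,2),10)[:,:2].astype(np.float32)
    print("tray",cv2.minAreaRect(W))
big=lambda x,y,r:cv2.resize(im[y-r:y+r,x-r:x+r],(260,260),interpolation=cv2.INTER_CUBIC)
P=[(105,183),(158,182),(156,237),(365,236),(415,238),(356,184)]
t=[big(x,y,20) for x,y in P]
cv2.imwrite("pics/crop1.png",np.vstack([np.hstack(t[:3]),np.hstack(t[3:])]))
```

```text
['MotionError', 'calibration', 'camera', 'get_state', 'hand_in', 'nose_length', 'spot_in', 'tip_of'] 17.0
tray ((458.0891418457031, 2.1620635986328125), (248.42236328125, 100.66351318359375), 81.82367706298828)
tray ((637.97021484375, 24.734291076660156), (144.64227294921875, 75.14478302001953), 89.17442321777344)
```

View pics/crop1.png

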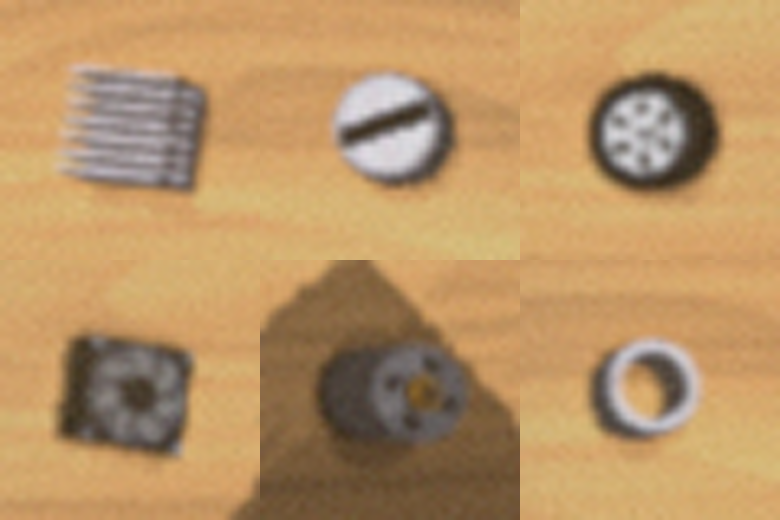

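Crops: the heatsink fins run roughly along image rows, the fan is turned by about -5°, and the motor's top is offset right of its base by parallax. `nose_length` is 17. Next I'll fit the trays and start turning the tool so the fingers close along world x.

```bash
cat >> h.py <<'E'
def tray_fit(cam,im,n,p0):
    from scipy.optimize import minimize
    g=cv2.GaussianBlur(im.astype(np.float32),(0,0),.7); sat=(g.max(2)-g.min(2)); v=g.mean(2)-1.5*sat
    L=69*n+3; t=np.linspace(-L/2+1.5,L/2-1.5,60*n); w=np.linspace(-34.5,34.5,60)
    wall=np.vstack([np.c_[0*t+34.5,t],np.c_[0*t-34.5,t]]+[np.c_[w,0*w-L/2+1.5+69*k] for k in range(n+1)])
    fl=np.vstack([wall+d for d in((6,0),(-6,0),(0,6),(0,-6))])
    def f(p):
        c,s=np.cos(np.radians(p[2])),np.sin(np.radians(p[2]));R=np.array([[c,-s],[s,c]])
        def S(q):
            uv=w2px(cam,np.c_[q@R.T+p[:2],np.full(len(q),10.)]).astype(np.float32)
            return cv2.remap(v,uv[:,0],uv[:,1],cv2.INTER_LINEAR).mean()
        return S(fl)*.5-S(wall)
    best=min((minimize(f,[p0[0]+a,p0[1]+b,y],method="Nelder-Mead",options=dict(initial_simplex=np.array([p0[0]+a,p0[1]+b,y])+np.array([[0,0,0],[4,0,0],[0,4,0],[0,0,4]]))) for a in(-3,3) for b in(-3,3) for y in(-8,-4,0,4)),key=lambda r:r.fun)
    return best.x,best.fun
def go(x,y,z,yaw=None):
    """shift needed in tool axes in units of 60 mm; turn about tool z in units of 4 deg (yaw = world angle of tool y)"""
    s=get_state();R=s["ee_rot"];d=R.T@(np.array([x,y,z])-s["ee_pos"])
    a=np.degrees(np.arctan2(R[1,1],R[0,1]))%360
    print("t",round(s["clock"],2),"pos",s["ee_pos"].round(1),"yaw",a.round(1),"shift/60",(d/60).round(2),"turn/4",None if yaw is None else round(-(yaw-a)/4,2))
E
python3 - <<'E'
from h import *
np.set_printoptions(precision=1,suppress=True)
for cam in("top","scene"):
    im=cv2.imread(f"pics/{cam}0.png")
    print(cam,tray_fit(cam,im,2,(639,22)),tray_fit(cam,im,3,(473,16)))
s=get_state();T=np.eye(4);T[:3,:3]=s["ee_rot"];T[:3,3]=s["ee_pos"]
print(np.linalg.inv(T)@calibration("wrist")["extrinsics"],calibration("wrist")["K"],calibration("wrist")["D"])
E
python3 -m crank '[[[0,0,0,0,0,-1],[0,0,0,0,0,-1],[0,0,0,0,0,-1],[0,0,0,0,0,-1],[0,0,0,0,0,-1],[0,0,0,0,0,-1],[0,0,0,0,0,-1],[0,0,0,0,0,-1],[0,0,0,0,0,-1],[0,0,0,0,0,-1],[0,0,0,0,0,-1],[0,0,0,0,0,-1],[0,0,0,0,0,-1],[0,0,0,0,0,-1],[0,0,0,0,0,-1],[0,0,0,0,0,-1],[0,0,0,0,0,-1]]]' 1
python3 -c "
from h import *
go(420,-320,250,180)"
```

```text
clock: 3.12
ee_pos: [218.0, -559.0, 248.3]
ee_rot: [[-0.01, -1.0, -0.0], [-1.0, 0.01, 0.0], [-0.0, 0.0, -1.0]]
wrist_force: [0.0, -0.1, 0.3]
grip_width: 0.995
finger_force: 0.0
t 3.12 pos [ 218.  -559.   248.3] yaw 179.4 shift/60 [-4.02 -3.33 -0.03] turn/4 -0.14Traceback (most recent call last):
  File "<stdin>", line 5, in <module>
  File "h.py", line 24, in tray_fit
    best=min((minimize(f,[p0[0]+a,p0[1]+b,y],method="Nelder-Mead",options=dict(initial_simplex=np.array([p0[0]+a,p0[1]+b,y])+np.array([[0,0,0],[4,0,0],[0,4,0],[0,0,4]]))) for a in(-3,3) for b in(-3,3) for y in(-8,-4,0,4)),key=lambda r:r.fun)
  File "h.py", line 24, in <genexpr>
    best=min((minimize(f,[p0[0]+a,p0[1]+b,y],method="Nelder-Mead",options=dict(initial_simplex=np.array([p0[0]+a,p0[1]+b,y])+np.array([[0,0,0],[4,0,0],[0,4,0],[0,0,4]]))) for a in(-3,3) for b in(-3,3) for y in(-8,-4,0,4)),key=lambda r:r.fun)
              ~~~~~~~~^^^^^^^^^^^^^^^^^^^^^^^^^^^^^^^^^^^^^^^^^^^^^^^^^^^^^^^^^^^^^^^^^^^^^^^^^^^^^^^^^^^^^^^^^^^^^^^^^^^^^^^^^^^^^^^^^^^^^^^^^^^^^^^^^^^^^^^^^^^^^^^^^^^^
    res = _minimize_neldermead(fun, x0, args, callback, bounds=bounds,
                               **options)
    fxr = func(xr)
    fx = function(np.copy(x), *(wrapper_args + args))
  File "h.py", line 23, in f
    return S(fl)*.5-S(wall)
           ~^^^^
  File "h.py", line 21, in S
    uv=w2px(cam,np.c_[q@R.T+p[:2],np.full(len(q),10.)]).astype(np.float32)
       ~~~~^^^^^^^^^^^^^^^^^^^^^^^^^^^^^^^^^^^^^^^^^^^^
  File "h.py", line 9, in w2px
    c=calibration(n);E=np.linalg.inv(c["extrinsics"])
ValueError: time passes only in moves, steps and waits
```

```bash
sed -i 's/calibration(n)/cal(n)/; s/^def px2w/_c={}\ndef cal(n):\n    if n not in _c:_c[n]=calibration(n)\n    return _c[n]\ndef px2w/' h.py
sed -i 's/return S(fl)\*.5-S(wall)/return -S(wall)+.3*S(fl)/' h.py
python3 -m crank '[[[-0.8,-0.67,0,0,0,0],[-0.8,-0.67,0,0,0,0],[-0.8,-0.67,0,0,0,0],[-0.8,-0.67,0,0,0,0],[-0.8,-0.67,0,0,0,0],[0,0,0,0,0,0],[0,0,0,0,0,0]]]' 1
python3 - <<'E'
from h import *
np.set_printoptions(precision=2,suppress=True)
s=get_state();T=np.eye(4);T[:3,:3]=s["ee_rot"];T[:3,3]=s["ee_pos"]
im=camera("wrist")[:,:,::-1];c=cal("wrist")
print(np.linalg.inv(T)@c["extrinsics"],c["K"],c["D"],s["ee_pos"])
cv2.imwrite("pics/w1.png",im);np.savez("w1.npz",**c)
E
python3 - <<'E'
from h import *
for cam in("top","scene"):
    im=cv2.imread(f"pics/{cam}0.png")
    print(cam,tray_fit(cam,im,2,(639,22)),tray_fit(cam,im,3,(473,16)))
E
```

```text
clock: 4.0
ee_pos: [421.6, -321.8, 248.4]
ee_rot: [[-0.011, -1.0, 0.0], [-1.0, 0.011, -0.0], [0.0, -0.0, -1.0]]
wrist_force: [-0.8, -0.4, -0.3]
grip_width: 0.999
finger_force: 0.0
[[  -0.     -0.96   -0.27   67.76]
 [   1.     -0.     -0.     -0.43]
 [   0.     -0.27    0.96 -125.86]
 [   0.      0.      0.      1.  ]] [[279.42   0.   254.73]
 [  0.   279.42 188.41]
 [  0.     0.     1.  ]] [0.02 0.   0.   0.   0.  ] [ 421.59 -321.8   248.41]
top (array([638.41859014,  24.43829784,  -0.83287121]), np.float64(-112.37550354003906)) (array([472.5574754 ,  17.02268366,  -8.15181058]), np.float64(-107.62108612060547))
scene (array([640.69125617,  24.76316881,  -0.87929949]), np.float64(-76.7114486694336)) (array([475.18493524,  17.15225339,  -8.06923595]), np.float64(-75.59675598144531))
```

View pics/w1.png

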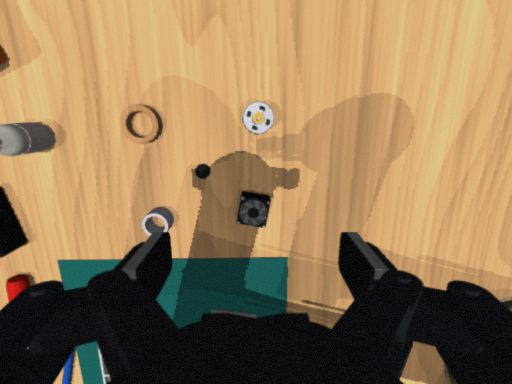

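The wrist view shows the motor's top face centred at (258,118). The fan's top has corners at (241,191), (271,194), (268,227) and (237,224).

```bash
cat >> h.py <<'E'
def wp(npz,uv,z):
    _c["wrist"]=dict(np.load(npz));return px2w("wrist",uv,z)
E
python3 - <<'E'
from h import *
print("motor",wp("w1.npz",[[258,118]],50).round(1))
f=wp("w1.npz",[[241,191],[271,194],[268,227],[237,224]],28);print("fan",f.round(1),f.mean(0).round(1))
f=f.mean(0)
print(np.degrees(np.arctan2(*(wp("w1.npz",[[241,191]],28)-wp("w1.npz",[[237,224]],28))[0][:2])))
m=wp("w1.npz",[[258,118]],50)[0]
go(m[0],m[1],56,180); go(f[0],f[1],27,180)
E
```

```text
motor [[ 417.7 -382.2   50. ]]
fan [[ 440.3 -290.8   28. ]
 [ 401.6 -286.3   28. ]
 [ 405.5 -240.4   28. ]
 [ 446.8 -245.2   28. ]] [ 423.6 -265.7   28. ]
-171.8745560703128
t 4.05 pos [ 421.2 -322.4  248.4] yaw 179.3 shift/60 [1.   0.04 3.21] turn/4 -0.18
t 4.05 pos [ 421.2 -322.4  248.4] yaw 179.3 shift/60 [-0.95 -0.03  3.69] turn/4 -0.18
```

```bash
python3 -m crank '[[[1,0.05,0,0,0,-0.2],[0,0,0.9,0,0,0],[0,0,0.9,0,0,0],[0,0,0.9,0,0,0],[0,0,0.5,0,0,0],[0,0,0.3,0,0,0],[0,0,0,0,0,0],[0,0,0,0,0,0]]]' 1
python3 - <<'E'
from h import *
go(418,-382,36,180)
cv2.imwrite("pics/w2.png",camera("wrist")[:,:,::-1])
E
```

```text
clock: 5.05
ee_pos: [418.5, -382.7, 40.1]
ee_rot: [[0.002, -1.0, 0.002], [-1.0, -0.002, -0.002], [0.002, -0.002, -1.0]]
wrist_force: [-0.2, -0.7, -0.3]
grip_width: 0.996
finger_force: 0.0
t 5.05 pos [ 418.5 -382.7   40.1] yaw 180.1 shift/60 [-0.01  0.01  0.07] turn/4 0.02
```

View pics/w2.png

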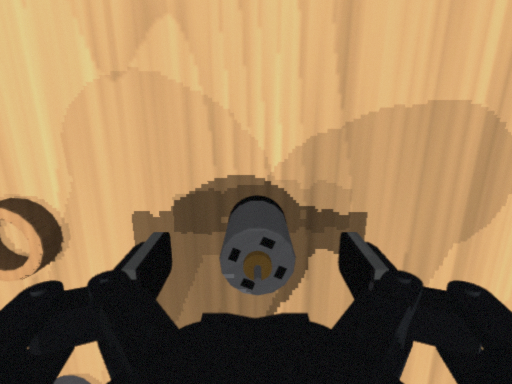

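The motor stands centred between the fingers, its boss at (258,265). I'll close.

```bash
python3 -m crank '[[[0,0,0.07,0,0,0],[0,0,0,0,0,0],[0,0,0,0,0,0],[0,0,0,0,0,0],[0,0,0,0,0,0],[0,0,0,0,0,0],[0,0,0,0,0,0],[0,0,0,0,0,0]]]' 0
python3 -m crank '[[[0,0,-0.2,0,0,0],[0,0,-0.6,0,0,0],[0,0,-0.6,0,0,0],[0,0,0,0,0,0]]]'
python3 -c "
from h import *
go(639,-10,120,180)"
```

```text
clock: 6.1
ee_pos: [418.0, -381.9, 34.5]
ee_rot: [[0.002, -1.0, 0.0], [-1.0, -0.002, -0.0], [0.0, -0.0, -1.0]]
wrist_force: [-0.9, 1.8, 4.4]
grip_width: 0.404
finger_force: 60.0
clock: 6.6
ee_pos: [419.1, -382.6, 121.6]
ee_rot: [[0.002, -1.0, 0.005], [-1.0, -0.002, -0.003], [0.003, -0.005, -1.0]]
wrist_force: [-0.1, -0.6, -1.8]
grip_width: 0.403
finger_force: 60.0
t 6.6 pos [ 419.1 -382.6  121.6] yaw 180.1 shift/60 [-6.2  -3.68  0.03] turn/4 0.03
```

```bash
python3 -m crank '[[[-0.5,-0.3,0,0,0,0],[-0.77,-0.46,0,0,0,0],[-0.77,-0.46,0,0,0,0],[-0.77,-0.46,0,0,0,0],[-0.77,-0.46,0,0,0,0],[-0.77,-0.46,0,0,0,0],[-0.77,-0.46,0,0,0,0],[-0.77,-0.46,0,0,0,0],[-0.3,-0.16,0,0,0,0],[0,0,0,0,0,0],[0,0,0,0,0,0],[0,0,0,0,0,0]]]'
python3 -c "
from h import *
go(639,-10,43,180)"
```

```text
clock: 8.1
ee_pos: [637.5, -11.1, 118.1]
ee_rot: [[0.0, -1.0, -0.0], [-1.0, -0.0, 0.0], [-0.0, 0.0, -1.0]]
wrist_force: [0.8, -0.2, -1.2]
grip_width: 0.405
finger_force: 60.3
t 8.1 pos [637.5 -11.1 118.1] yaw 180.0 shift/60 [-0.02 -0.03  1.25] turn/4 0.01
```

```bash
python3 -m crank '[[[-0.02,-0.03,0.5,0,0,0],[0,0,0.5,0,0,0],[0,0,0.25,0,0,0],[0,0,0,0,0,0],[0,0,0,0,0,0],[0,0,0,0,0,0]]]'
python3 - <<'E'
from h import *
go(639,-10,38,180)
cv2.imwrite("pics/w3.png",camera("wrist")[:,:,::-1])
E
```

```text
clock: 8.85
ee_pos: [640.5, -8.7, 44.7]
ee_rot: [[0.002, -1.0, 0.002], [-1.0, -0.002, 0.0], [-0.0, -0.002, -1.0]]
wrist_force: [0.2, -0.4, -2.4]
grip_width: 0.406
finger_force: 60.3
t 8.85 pos [640.5  -8.7  44.7] yaw 180.1 shift/60 [0.02 0.03 0.11] turn/4 0.03
```

View pics/w3.png

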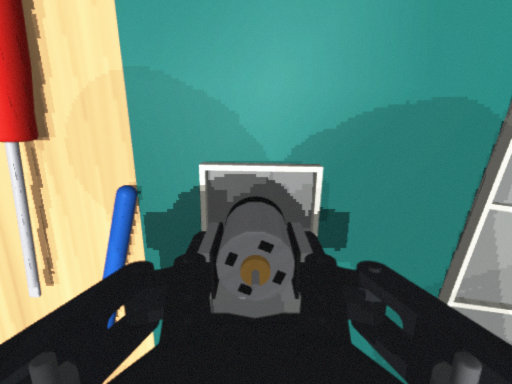

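The motor sits centred between the pocket walls (205 to 320 px across). I'll lower and release.

```bash
python3 -m crank '[[[0,0,0.06,0,0,0],[0,0,0.05,0,0,0],[0,0,0,0,0,0],[0,0,0,0,0,0]]]'
python3 -m crank '[[[0,0,0,0,0,0],[0,0,0,0,0,0],[0,0,0,0,0,0],[0,0,0,0,0,0],[0,0,0,0,0,0],[0,0,-0.5,0,0,0],[0,0,-0.8,0,0,0],[0,0,-0.6,0,0,0],[0,0,0,0,0,0]]]' 1
python3 -c "
from h import *
go(426,-261,160,173.5)"
```

```text
clock: 9.4
ee_pos: [639.9, -8.8, 37.5]
ee_rot: [[0.002, -1.0, 0.0], [-1.0, -0.002, -0.0], [0.0, -0.0, -1.0]]
wrist_force: [-4.4, 1.4, 4.8]
grip_width: 0.41
finger_force: 60.7
clock: 10.52
ee_pos: [641.5, -8.7, 155.0]
ee_rot: [[0.002, -1.0, 0.007], [-1.0, -0.002, 0.001], [-0.001, -0.007, -1.0]]
wrist_force: [0.2, 0.5, -0.6]
grip_width: 0.999
finger_force: 0.0
t 10.53 pos [641.5  -8.7 155. ] yaw 180.1 shift/60 [ 4.2   3.6  -0.11] turn/4 1.65
```

```bash
python3 -m crank '[[[0.6,0.51,0,0,0,0],[0.6,0.51,0,0,0,0],[0.6,0.51,0,0,0,0],[0.6,0.51,0,0,0,0],[0.6,0.51,0,0,0,0],[0.6,0.51,0,0,0,0],[0.6,0.51,0,0,0,0],[0,0,0,0,0,0.82],[0,0,0,0,0,0.82],[0,0,0.8,0,0,0],[0,0,0.8,0,0,0],[0,0,0,0,0,0],[0,0,0,0,0,0],[0,0,0,0,0,0]]]'
python3 - <<'E'
from h import *
go(426,-261,26,173.5)
cv2.imwrite("pics/w4.png",camera("wrist")[:,:,::-1]);np.savez("w4.npz",**cal("wrist"))
E
```

```text
clock: 12.28
ee_pos: [427.3, -261.6, 57.0]
ee_rot: [[-0.112, -0.994, 0.004], [-0.994, 0.112, -0.001], [0.001, -0.004, -1.0]]
wrist_force: [-0.1, -0.3, 0.3]
grip_width: 1.0
finger_force: 0.0
t 12.28 pos [ 427.3 -261.6   57. ] yaw 173.6 shift/60 [-0.01  0.03  0.52] turn/4 0.01
```

View pics/w4.png

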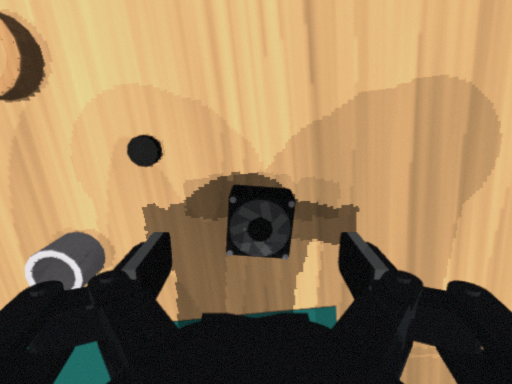

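The fan's hub is at (260,230), with top edge corners at (227,254) and (289,258), so it is slightly rotated still.

Run:
```python
from h import *
h=wp("w4.npz",[[260,230]],28)[0];a,b=wp("w4.npz",[[227,254],[289,258]],28)
y=np.degrees(np.arctan2(*(b-a)[1::-1]))%360;print(h,a,b,y)
go(h[0],h[1],26,y)
```

```text
[ 425.23639369 -259.98097206   28.        ] [ 447.04313092 -246.43652954   28.        ] [ 409.5277912  -239.52294311   28.        ] 169.5582912859062
t 12.32 pos [ 427.1 -261.5   56.6] yaw 173.6 shift/60 [-0.02  0.04  0.51] turn/4 1.0
```

```bash
python3 -m crank '[[[-0.02,0.03,0.1,0,0,0.9],[0,0,0.25,0,0,0],[0,0,0.17,0,0,0],[0,0,0,0,0,0],[0,0,0,0,0,0]]]' 1
python3 -m crank '[[[0,0,0,0,0,0],[0,0,0,0,0,0],[0,0,0,0,0,0],[0,0,0,0,0,0],[0,0,0,0,0,0],[0,0,0,0,0,0],[0,0,0,0,0,0]]]' 0
python3 -m crank '[[[0,0,-0.2,0,0,0],[0,0,-0.6,0,0,0],[0,0,-0.6,0,0,0],[0,0,0,0,0,-0.9],[0,0,0,0,0,-0.9],[0,0,0,0,0,-0.8],[0,0,0,0,0,0]]]'
python3 -c "
from h import *
go(464,-51,110,180)"
```

```text
clock: 12.95
ee_pos: [424.5, -259.9, 23.5]
ee_rot: [[-0.174, -0.985, 0.0], [-0.985, 0.174, -0.0], [0.0, -0.0, -1.0]]
wrist_force: [0.0, -0.3, 0.4]
grip_width: 1.001
finger_force: 0.0
clock: 13.82
ee_pos: [424.7, -259.9, 23.8]
ee_rot: [[-0.174, -0.985, 0.001], [-0.985, 0.174, -0.0], [0.0, -0.001, -1.0]]
wrist_force: [1.1, 0.1, 5.8]
grip_width: 0.454
finger_force: 62.1
clock: 14.7
ee_pos: [424.0, -259.7, 107.2]
ee_rot: [[0.005, -1.0, -0.001], [-1.0, -0.005, 0.0], [-0.0, 0.001, -1.0]]
wrist_force: [-0.1, -0.3, -1.1]
grip_width: 0.451
finger_force: 61.6
t 14.7 pos [ 424.  -259.7  107.2] yaw 180.3 shift/60 [-3.47 -0.68 -0.05] turn/4 0.08
```

```bash
python3 -m crank '[[[-0.5,-0.1,0,0,0,0],[-0.7,-0.14,0,0,0,0],[-0.8,-0.16,0,0,0,0],[-0.8,-0.16,0,0,0,0],[-0.67,-0.12,0,0,0,0],[0,0,0.4,0,0,0],[0,0,0.6,0,0,0],[0,0,0.1,0,0,0],[0,0,0,0,0,0],[0,0,0,0,0,0],[0,0,0,0,0,0]]]'
python3 - <<'E'
from h import *
go(464,-51,28,180)
cv2.imwrite("pics/w5.png",camera("wrist")[:,:,::-1])
E
```

```text
clock: 16.08
ee_pos: [464.5, -51.3, 42.5]
ee_rot: [[0.006, -1.0, 0.002], [-1.0, -0.006, 0.0], [-0.0, -0.002, -1.0]]
wrist_force: [-0.1, 0.3, -0.5]
grip_width: 0.456
finger_force: 61.5
t 16.07 pos [464.5 -51.3  42.5] yaw 180.3 shift/60 [-0.01  0.01  0.24] turn/4 0.08
```

View pics/w5.png

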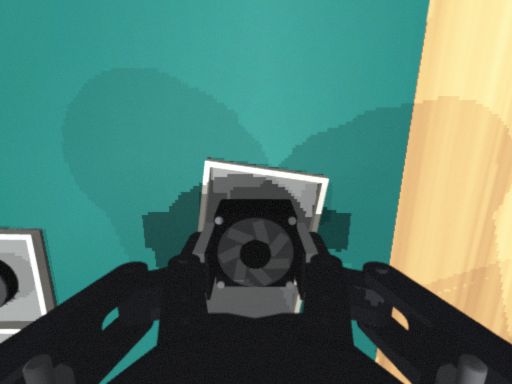

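The fan is over the end pocket, well inside its walls (205 to 325 px). I'll lower and release.

```bash
python3 -m crank '[[[0,0,0.15,0,0,0],[0,0,0.09,0,0,0],[0,0,0,0,0,0],[0,0,0,0,0,0],[0,0,0,0,0,0]]]'
python3 -m crank '[[[0,0,0,0,0,0],[0,0,0,0,0,0],[0,0,0,0,0,0],[0,0,0,0,0,0],[0,0,0,0,0,0],[0,0,-0.5,0,0,0],[0,0,-1,0,0,0],[0,0,-1,0,0,0],[0,0,-1,0,0,0],[0,0,0,0,0,0]]]' 1
python3 -c "
from h import *
go(500,290,240,180)"
```

```text
clock: 16.75
ee_pos: [463.9, -51.4, 26.8]
ee_rot: [[0.006, -1.0, -0.0], [-1.0, -0.006, -0.0], [0.0, 0.0, -1.0]]
wrist_force: [0.0, -0.7, 0.5]
grip_width: 0.454
finger_force: 61.7
clock: 18.0
ee_pos: [465.7, -51.5, 242.7]
ee_rot: [[0.006, -1.0, 0.01], [-1.0, -0.006, 0.001], [-0.001, -0.01, -1.0]]
wrist_force: [-0.3, 0.1, -0.5]
grip_width: 1.003
finger_force: 0.0
t 18.0 pos [465.7 -51.5 242.7] yaw 180.3 shift/60 [-5.69 -0.6   0.06] turn/4 0.08
```

```bash
python3 -m crank '[[[-0.69,-0.07,0,0,0,0],[-1,-0.1,0,0,0,0],[-1,-0.1,0,0,0,0],[-1,-0.1,0,0,0,0],[-1,-0.1,0,0,0,0],[-0.7,-0.1,0,0,0,0],[-0.3,-0.03,0,0,0,0],[0,0,0,0,0,0],[0,0,0,0,0,0],[0,0,0,0,0,0]]]'
python3 - <<'E'
from h import *
go(500,290,240,180)
cv2.imwrite("pics/w6.png",camera("wrist")[:,:,::-1]);np.savez("w6.npz",**cal("wrist"))
E
```

```text
clock: 19.25
ee_pos: [498.0, 289.2, 237.4]
ee_rot: [[0.005, -1.0, 0.001], [-1.0, -0.005, 0.001], [-0.001, -0.001, -1.0]]
wrist_force: [0.1, 0.2, -0.1]
grip_width: 0.997
finger_force: 0.0
t 19.25 pos [498.  289.2 237.4] yaw 180.3 shift/60 [-0.01 -0.03 -0.04] turn/4 0.07
```

View pics/w6.png

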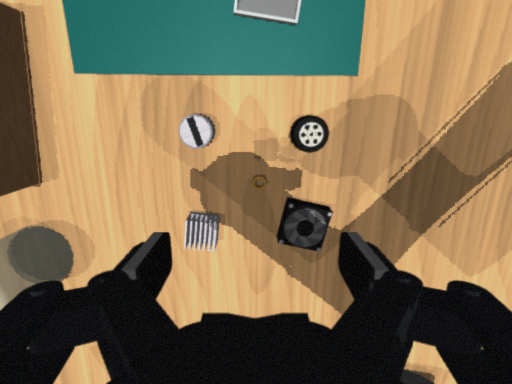

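The wrist view shows the knob's top at (196,131), the wheel's hub at (313,132), and the heatsink's far top edge from (184,248) to (214,250). The big fan is at (305,224).

Run:
```python
from h import *
print("knob",wp("w6.npz",[[196,131]],28).round(1),"wheel",wp("w6.npz",[[313,132]],30).round(1))
a,b=wp("w6.npz",[[184,248],[214,250]],32);y=np.arctan2(*(b-a)[1::-1]);print("hs edge",a,b,np.degrees(y)%360, (a+b)/2+20*np.array([np.sin(y)*0,-1,0]))
x=wp("w6.npz",[[313,132]],30)[0];go(x[0],x[1],60,180)
```

```text
knob [[568.4 245.   28. ]] wheel [[431.2 245.4  30. ]]
hs edge [590.93201117 394.73492758  32.        ] [551.93360233 397.49229407  32.        ] 175.95565588060566 [571.43280675 376.11361083  32.        ]
t 19.3 pos [498.  289.3 237.4] yaw 180.3 shift/60 [0.73 1.12 2.96] turn/4 0.07
```

```bash
python3 -m crank '[[[0.35,0.55,0,0,0,0],[0.35,0.55,0,0,0,0],[0,0,0.8,0,0,0],[0,0,0.9,0,0,0],[0,0,0.8,0,0,0],[0,0,0.5,0,0,0],[0,0,0,0,0,0],[0,0,0,0,0,0],[0,0,0,0,0,0]]]' 1
python3 - <<'E'
from h import *
go(432,246.5,25,180)
cv2.imwrite("pics/w7.png",camera("wrist")[:,:,::-1]);np.savez("w7.npz",**cal("wrist"))
for d in tip_of("wrist","wheel")[:2]:
    T=cal("wrist")["extrinsics"];print(d["score"],T[:3,:3]@np.array(d["centre"])+T[:3,3])
E
```

```text
clock: 20.42
ee_pos: [432.9, 248.6, 59.0]
ee_rot: [[0.006, -1.0, 0.002], [-1.0, -0.006, 0.002], [-0.002, -0.002, -1.0]]
wrist_force: [-0.4, -0.1, -0.3]
grip_width: 1.003
finger_force: 0.0
t 20.43 pos [432.9 248.6  59. ] yaw 180.3 shift/60 [0.04 0.02 0.57] turn/4 0.09
0.82 [4.35664165e+02 2.47366566e+02 2.28271279e-03]
```

View pics/w7.png

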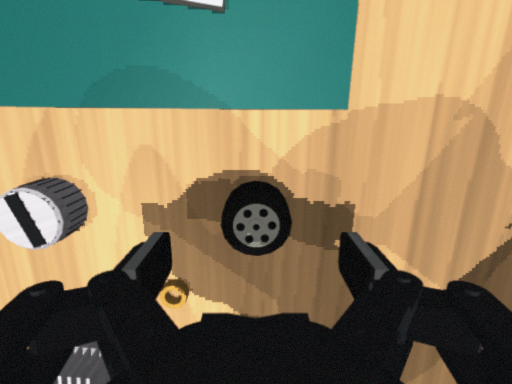

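The wheel's hub is at (256,226), centred between the fingers. I'll descend and grip.

```bash
python3 -m crank '[[[0.02,0,0.2,0,0,0],[0,0,0.24,0,0,0],[0,0,0.1,0,0,0],[0,0,0,0,0,0],[0,0,0,0,0,0]]]' 1
python3 -m crank '[[[0,0,0,0,0,0],[0,0,0,0,0,0],[0,0,0,0,0,0],[0,0,0,0,0,0],[0,0,0,0,0,0],[0,0,0,0,0,0],[0,0,0,0,0,0]]]' 0
python3 -m crank '[[[0,0,-0.2,0,0,0],[0,0,-0.7,0,0,0],[0,0,-0.7,0,0,0],[0,0,-0.3,0,0,0],[0,0,0,0,0,0],[0,0,0,0,0,0]]]'
python3 -c "
from h import *
go(640,59,130,180)"
```

```text
clock: 21.15
ee_pos: [432.3, 246.8, 24.8]
ee_rot: [[0.006, -1.0, 0.0], [-1.0, -0.006, 0.0], [-0.0, -0.0, -1.0]]
wrist_force: [1.2, -0.2, -0.0]
grip_width: 0.997
finger_force: 0.0
clock: 22.02
ee_pos: [432.5, 247.0, 25.3]
ee_rot: [[0.006, -1.0, 0.001], [-1.0, -0.006, 0.001], [-0.001, -0.001, -1.0]]
wrist_force: [-0.3, -0.2, 5.1]
grip_width: 0.492
finger_force: 61.1
clock: 22.78
ee_pos: [431.3, 246.2, 136.5]
ee_rot: [[0.006, -1.0, -0.003], [-1.0, -0.006, -0.002], [0.002, 0.003, -1.0]]
wrist_force: [0.8, -0.5, -0.9]
grip_width: 0.489
finger_force: 60.9
t 22.77 pos [431.3 246.2 136.5] yaw 180.3 shift/60 [ 3.14 -3.46  0.1 ] turn/4 0.08
```

```bash
python3 -m crank '[[[0.3,-0.3,0,0,0,0],[0.5,-0.56,0,0,0,0],[0.6,-0.66,0,0,0,0],[0.6,-0.66,0,0,0,0],[0.6,-0.66,0,0,0,0],[0.4,-0.46,0,0,0,0],[0.14,-0.16,0,0,0,0],[0,0,0.6,0,0,0],[0,0,0.6,0,0,0],[0,0,0.3,0,0,0],[0,0,0,0,0,0],[0,0,0,0,0,0],[0,0,0,0,0,0],[0,0,0,0,0,0]]]'
python3 -c "
from h import *
go(640,59,29,180)"
```

```text
clock: 24.52
ee_pos: [641.3, 59.7, 49.6]
ee_rot: [[0.006, -1.0, 0.002], [-1.0, -0.006, 0.001], [-0.001, -0.002, -1.0]]
wrist_force: [0.2, 0.3, -0.8]
grip_width: 0.488
finger_force: 61.0
t 24.52 pos [641.3  59.7  49.6] yaw 180.3 shift/60 [0.01 0.02 0.34] turn/4 0.09
```

```bash
python3 -m crank '[[[0,0,0.2,0,0,0],[0,0,0.12,0,0,0],[0,0,0,0,0,0],[0,0,0,0,0,0],[0,0,0,0,0,0]]]'
python3 -m crank '[[[0,0,0,0,0,0],[0,0,0,0,0,0],[0,0,0,0,0,0],[0,0,0,0,0,0],[0,0,0,0,0,0],[0,0,-0.5,0,0,0],[0,0,-0.8,0,0,0],[0,0,-0.7,0,0,0],[0,0,0,0,0,0]]]' 1
python3 -c "
from h import *
go(569,244.5,55,180)"
```

```text
clock: 25.15
ee_pos: [640.7, 59.4, 28.9]
ee_rot: [[0.006, -1.0, -0.001], [-1.0, -0.006, -0.0], [-0.0, 0.001, -1.0]]
wrist_force: [0.2, 0.2, -1.0]
grip_width: 0.492
finger_force: 61.0
clock: 26.28
ee_pos: [642.8, 59.8, 154.6]
ee_rot: [[0.006, -1.0, 0.008], [-1.0, -0.006, 0.002], [-0.002, -0.008, -1.0]]
wrist_force: [0.2, 0.2, 0.2]
grip_width: 1.001
finger_force: 0.0
t 26.27 pos [642.8  59.8 154.6] yaw 180.4 shift/60 [-3.08  1.22  1.66] turn/4 0.09
```

Next, the knob.

```bash
python3 -m crank '[[[-0.6,0.25,0,0,0,0],[-0.85,0.33,0,0,0,0],[-0.85,0.33,0,0,0,0],[-0.6,0.24,0,0,0,0],[-0.18,0.05,0,0,0,0],[0,0,0.8,0,0,0],[0,0,0.8,0,0,0],[0,0,0,0,0,0],[0,0,0,0,0,0],[0,0,0,0,0,0],[0,0,0,0,0,0]]]' 1
python3 - <<'E'
from h import *
go(568.7,244.7,25,180)
im=camera("wrist")[:,:,::-1];cv2.imwrite("pics/w8.png",im)
m=cv2.inRange(cv2.cvtColor(im,cv2.COLOR_BGR2HSV),(0,0,120),(180,40,255))
m[:150]=0;m[300:]=0;m[:,:180]=0;m[:,330:]=0
p=cv2.findNonZero(m);(u,v),r=cv2.minEnclosingCircle(p);print(u,v,r,len(p))
print(px2w("wrist",[[u,v]],28))
for d in tip_of("wrist","knob")[:2]:
    T=cal("wrist")["extrinsics"];print(d["score"],T[:3,:3]@np.array(d["centre"])+T[:3,3])
E
```

```text
clock: 27.65
ee_pos: [568.5, 244.3, 55.2]
ee_rot: [[0.006, -1.0, 0.002], [-1.0, -0.006, 0.002], [-0.002, -0.002, -1.0]]
wrist_force: [0.0, 0.3, 0.5]
grip_width: 0.998
finger_force: 0.0
t 27.65 pos [568.5 244.3  55.2] yaw 180.3 shift/60 [-0.01 -0.    0.5 ] turn/4 0.08
245.12745666503906 246.82679748535156 14.176177024841309 199
[[574.99128404 255.58596255  28.        ]]
0.92 [573.52323388 246.26490051   2.47789752]
```

View pics/w8.png

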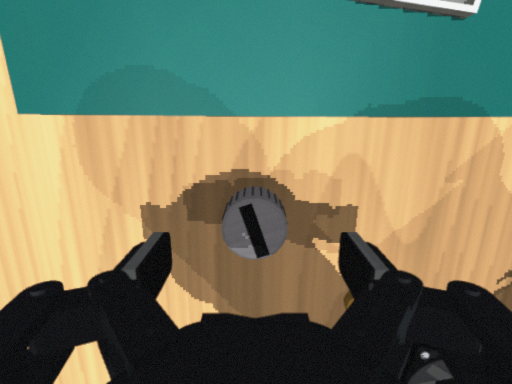

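The knob's top is at (254,229), centred between the fingers. I'll grip it.

```bash
python3 -m crank '[[[0,0,0.2,0,0,0],[0,0,0.2,0,0,0],[0,0,0.08,0,0,0],[0,0,0,0,0,0],[0,0,0,0,0,0]]]' 1
python3 -m crank '[[[0,0,0,0,0,0],[0,0,0,0,0,0],[0,0,0,0,0,0],[0,0,0,0,0,0],[0,0,0,0,0,0],[0,0,0,0,0,0],[0,0,0,0,0,0]]]' 0
python3 -m crank '[[[0,0,-0.2,0,0,0],[0,0,-0.7,0,0,0],[0,0,-0.7,0,0,0],[0,0,0,0,0,0],[0,0,0,0,0,0]]]'
python3 -c "
from h import *
go(474,17,120,180)"
```

```text
clock: 28.38
ee_pos: [568.0, 244.0, 24.8]
ee_rot: [[0.006, -1.0, 0.0], [-1.0, -0.006, 0.0], [-0.0, -0.0, -1.0]]
wrist_force: [-0.1, -0.1, 0.7]
grip_width: 0.994
finger_force: 0.0
clock: 29.25
ee_pos: [568.1, 244.1, 25.2]
ee_rot: [[0.006, -1.0, 0.001], [-1.0, -0.006, 0.001], [-0.001, -0.001, -1.0]]
wrist_force: [-0.8, 0.1, 5.4]
grip_width: 0.445
finger_force: 60.6
clock: 29.88
ee_pos: [567.2, 243.7, 119.8]
ee_rot: [[0.006, -1.0, -0.001], [-1.0, -0.006, 0.0], [-0.0, 0.001, -1.0]]
wrist_force: [-0.9, 0.1, -1.1]
grip_width: 0.439
finger_force: 60.3
t 29.88 pos [567.2 243.7 119.8] yaw 180.3 shift/60 [ 3.77  1.58 -0.  ] turn/4 0.08
```

```bash
python3 -m crank '[[[0.4,0.17,0,0,0,0],[0.7,0.3,0,0,0,0],[0.85,0.35,0,0,0,0],[0.85,0.35,0,0,0,0],[0.7,0.3,0,0,0,0],[0.27,0.11,0,0,0,0],[0,0,0.6,0,0,0],[0,0,0.6,0,0,0],[0,0,0,0,0,0],[0,0,0,0,0,0],[0,0,0,0,0,0],[0,0,0,0,0,0]]]'
python3 -c "
from h import *
go(474,17,29,180)"
```

```text
clock: 31.38
ee_pos: [474.9, 17.4, 49.6]
ee_rot: [[0.006, -1.0, 0.002], [-1.0, -0.006, 0.001], [-0.001, -0.002, -1.0]]
wrist_force: [0.0, 0.1, -1.2]
grip_width: 0.442
finger_force: 60.3
t 31.38 pos [474.9  17.4  49.6] yaw 180.4 shift/60 [0.01 0.02 0.34] turn/4 0.09
```

```bash
python3 -m crank '[[[0,0,0.2,0,0,0],[0,0,0.12,0,0,0],[0,0,0,0,0,0],[0,0,0,0,0,0],[0,0,0,0,0,0]]]'
python3 -m crank '[[[0,0,0,0,0,0],[0,0,0,0,0,0],[0,0,0,0,0,0],[0,0,0,0,0,0],[0,0,0,0,0,0],[0,0,-0.5,0,0,0],[0,0,-0.8,0,0,0],[0,0,-0.7,0,0,0],[0,0,0,0,0,0]]]' 1
python3 -c "
from h import *
go(571.5,376,55,176)"
```

```text
clock: 32.0
ee_pos: [474.2, 17.1, 29.1]
ee_rot: [[0.006, -1.0, -0.0], [-1.0, -0.006, 0.0], [-0.0, 0.0, -1.0]]
wrist_force: [0.2, -0.7, -1.1]
grip_width: 0.444
finger_force: 60.4
clock: 33.12
ee_pos: [476.1, 17.5, 153.5]
ee_rot: [[0.006, -1.0, 0.007], [-1.0, -0.006, 0.002], [-0.002, -0.007, -1.0]]
wrist_force: [-0.0, -0.4, -2.1]
grip_width: 1.001
finger_force: 0.0
t 33.12 pos [476.1  17.5 153.5] yaw 180.4 shift/60 [-5.96 -1.62  1.66] turn/4 1.09
```

```bash
python3 -m crank '[[[-0.6,-0.16,0,0,0,0],[-0.9,-0.25,0,0,0,0],[-0.9,-0.25,0,0,0,0],[-0.9,-0.25,0,0,0,0],[-0.9,-0.25,0,0,0,0],[-0.9,-0.25,0,0,0,0],[-0.6,-0.16,0,0,0,0],[-0.25,-0.06,0,0,0,0],[0,0,0.8,0,0,0.55],[0,0,0.8,0,0,0.55],[0,0,0,0,0,0],[0,0,0,0,0,0],[0,0,0,0,0,0],[0,0,0,0,0,0]]]' 1
python3 - <<'E'
from h import *
go(571.5,376,29,176)
im=camera("wrist")[:,:,::-1];cv2.imwrite("pics/w9.png",im);np.savez("w9.npz",**cal("wrist"))
for d in tip_of("wrist","heatsink")[:2]:
    T=cal("wrist")["extrinsics"];print(d["score"],T[:3,:3]@np.array(d["centre"])+T[:3,3])
E
```

```text
clock: 34.88
ee_pos: [570.6, 375.3, 55.4]
ee_rot: [[-0.071, -0.998, 0.002], [-0.998, 0.071, 0.002], [-0.002, -0.002, -1.0]]
wrist_force: [0.4, -0.6, 0.7]
grip_width: 0.998
finger_force: 0.0
t 34.88 pos [570.6 375.3  55.4] yaw 176.0 shift/60 [-0.01 -0.01  0.44] turn/4 -0.01
0.89 [5.67850490e+02 3.79477113e+02 1.04659384e-01]
```

View pics/w9.png

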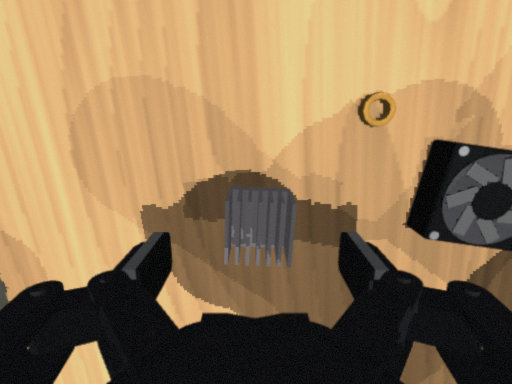

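The heatsink is centred at (258,228) and aligned with the fingers, its far edge level at row 265. The big fan is clear of the fingers on the right.

```bash
python3 -m crank '[[[-0.02,0,0.2,0,0,0],[0,0,0.15,0,0,0],[0,0,0.08,0,0,0],[0,0,0,0,0,0],[0,0,0,0,0,0]]]' 1
python3 -m crank '[[[0,0,0,0,0,0],[0,0,0,0,0,0],[0,0,0,0,0,0],[0,0,0,0,0,0],[0,0,0,0,0,0],[0,0,0,0,0,0],[0,0,0,0,0,0]]]' 0
python3 -m crank '[[[0,0,-0.2,0,0,0],[0,0,-0.7,0,0,0],[0,0,-0.7,0,0,0],[0,0,0,0,0,-0.5],[0,0,0,0,0,-0.55],[0,0,0,0,0,0]]]'
python3 -c "
from h import *
go(483.7,85.5,120,180)"
```

```text
clock: 35.6
ee_pos: [570.2, 376.0, 27.8]
ee_rot: [[-0.071, -0.997, 0.0], [-0.997, 0.071, 0.0], [-0.0, -0.0, -1.0]]
wrist_force: [0.9, -0.2, -0.4]
grip_width: 0.998
finger_force: 0.0
clock: 36.48
ee_pos: [570.2, 376.1, 28.0]
ee_rot: [[-0.071, -0.998, 0.001], [-0.998, 0.071, 0.001], [-0.001, -0.001, -1.0]]
wrist_force: [-0.1, 0.4, 4.6]
grip_width: 0.451
finger_force: 62.2
clock: 37.22
ee_pos: [569.6, 375.5, 122.4]
ee_rot: [[0.002, -1.0, -0.002], [-1.0, -0.002, -0.001], [0.001, 0.002, -1.0]]
wrist_force: [0.2, -0.4, -1.2]
grip_width: 0.456
finger_force: 61.8
t 37.23 pos [569.6 375.5 122.4] yaw 180.1 shift/60 [4.83 1.44 0.05] turn/4 0.03
```

```bash
python3 -m crank '[[[0.4,0.12,0,0,0,0],[0.7,0.21,0,0,0,0],[0.85,0.25,0,0,0,0],[0.85,0.25,0,0,0,0],[0.85,0.25,0,0,0,0],[0.7,0.21,0,0,0,0],[0.48,0.15,0,0,0,0],[0,0,0.6,0,0,0],[0,0,0.6,0,0,0],[0,0,0,0,0,0],[0,0,0,0,0,0],[0,0,0,0,0,0],[0,0,0,0,0,0]]]'
python3 - <<'E'
from h import *
go(483.7,85.5,31.7,180)
cv2.imwrite("pics/w10.png",camera("wrist")[:,:,::-1])
E
```

```text
clock: 38.85
ee_pos: [484.9, 86.2, 52.6]
ee_rot: [[0.003, -1.0, 0.002], [-1.0, -0.003, 0.001], [-0.001, -0.002, -1.0]]
wrist_force: [-0.4, 0.1, -0.1]
grip_width: 0.455
finger_force: 61.7
t 38.85 pos [484.9  86.2  52.6] yaw 180.1 shift/60 [0.01 0.02 0.35] turn/4 0.04
```

View pics/w10.png

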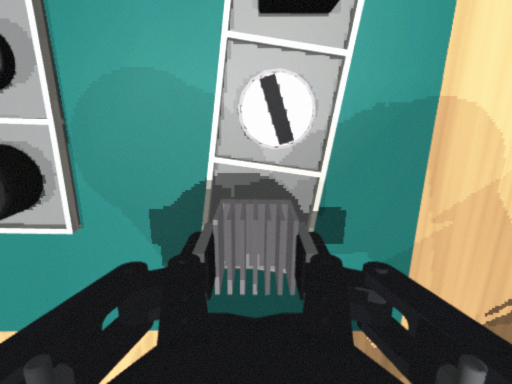

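The knob sits flat and centred in the middle pocket at (277,107), and the heatsink is over the last one. I'll lower, release and retreat away from the trays.

```bash
python3 -m crank '[[[0,0.02,0.2,0,0,0],[0,0,0.13,0,0,0],[0,0,0,0,0,0],[0,0,0,0,0,0],[0,0,0,0,0,0]]]'
python3 -m crank '[[[0,0,0,0,0,0],[0,0,0,0,0,0],[0,0,0,0,0,0],[0,0,0,0,0,0],[0,0,0,0,0,0],[0,0,-0.5,0,0,0],[0,0,-0.8,0,0,0],[0,0,-0.9,0,0,0],[0,0,-0.9,0,0,0],[-0.9,0,0,0,0,0],[-0.9,0,0,0,0,0],[-0.9,0,0,0,0,0],[-0.9,0,0,0,0,0],[-0.9,0,0,0,0,0],[0,0,0,0,0,0],[0,0,0,0,0,0]]]' 1
python3 - <<'E'
from h import *
im=camera("top")[:,:,::-1]
cv2.imwrite("pics/top1.png",cv2.resize(im[130:260,90:430],(800,306),interpolation=cv2.INTER_CUBIC))
E
```

```text
clock: 39.52
ee_pos: [483.0, 85.8, 31.3]
ee_rot: [[0.002, -1.0, -0.001], [-1.0, -0.002, -0.0], [0.0, 0.001, -1.0]]
wrist_force: [0.3, 0.5, -1.0]
grip_width: 0.454
finger_force: 61.7
clock: 41.52
ee_pos: [482.4, 355.8, 217.4]
ee_rot: [[0.003, -1.0, -0.0], [-1.0, -0.003, -0.001], [0.001, 0.0, -1.0]]
wrist_force: [-0.1, -0.2, 0.0]
grip_width: 0.999
finger_force: 0.0
```

View pics/top1.png

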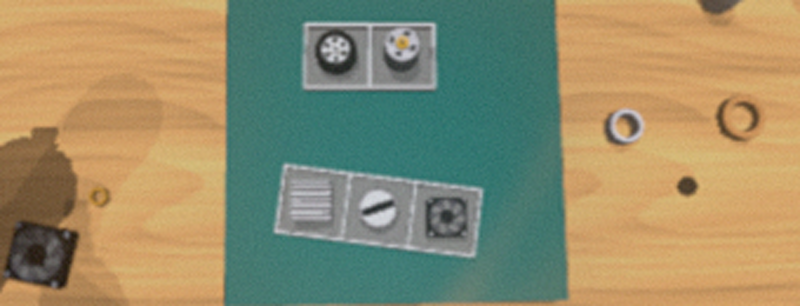

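All five parts sit within their pockets, with the wheel and motor in the upper tray and the heatsink, knob and fan in the lower one. The big fan and tube are untouched, and the arm is clear.

```bash
python3 -c "
from cell import *
print(hand_in())"
```

```text
the job is handed in; nothing more can be done
None
```

Both kits are made up and handed in at about 42 s: the motor and wheel are in tray_two, the heatsink, knob and small fan are in tray_three, and the large fan and tube were left where they stood.

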